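# Let the marker out of the lever dispenser

### The arm

A 6-joint arm with a two-finger parallel gripper is mounted at the origin on the work surface. World frame = base frame: x ahead of the robot, y to its left, z up, the work surface at z = 0. Lengths are in m, angles in rad, forces in N, time in s.
With the tool pointing down it reaches from about 0.375 to 0.975 m from the base axis. Payload 3.8 kg.
Tool frame: the origin (TCP) lies midway between the tips of the shut fingers; the grasp point (between the pads) lies 19 mm behind it; z points along the fingers, y is the direction in which the jaws open and shut (so a half turn about z gives the same grasp; the last joint's range is limited). The gripper opens to 85 mm and grips with 20 to 120 N. Pads are 22 mm wide; open, the fingers measure 114 mm over their backs; the gripper's body (76 mm by 85 mm) begins 54 mm behind the grasp point. The pads swing forward as they close: fully open they stand 13 mm farther back than shut.
Start: joints at [1.223, 0.264, 1.604, -0, 1.274, -0.037], TCP at [0.206, 0.643, 0.231] pointing down, gripper open.
Joint ranges: [-2.63, 2.63], [-0.94, 2.18], [0.31, 2.57], [-1.31, 4.45], [0, 2.66], [-2.55, 2.55]. Speed limits (rad/s): [2.57, 2.57, 3.14, 3.14, 3.14, 3.14].

### API

Orientations are given as a rotation vector (axis times angle).
In Python, from workcell import bot gives the robot as it stands.
- The arm moves only by the tool drive_tool, never from a script. Its argument "deltas" is a list of rows, each an object with "hand": the opening, from 0 (shut) to 1 (fully open); "offset": the shift along the world's x, y, z in cm, a list of three; "angular": the turn, a rotation vector about the world's x, y, z in degrees, a list of three. A call has 1 to 8 rows; each row is the pose to reach, as a shift and turn from the pose commanded when the call began; what a row does not reach only later rows make up. A row lasts 1/8 s, in which the tool goes at most 62.5 mm and 10.7 degrees, less where a joint would pass 70% of its speed; a pose out of reach is approached as far as the arm can. A call with a gripper value outside its range is refused whole. The fingers move at their own pace and stop on an object; "force" is the grip in N (left out, the last holds). Time passes only in rows, so rows that repeat a pose let the fingers close. It gives the time, the measured TCP pose, the force and the opening at its end, in the units of the state.
- bot.read_state(): the state, without advancing time (a new reading comes with each control period).
- bot.read_camera(name): name is "side" or "top"; returns a dict with "frame" (400x640x3 uint8, blue, green, red), "mtx" (3x3 intrinsics, pixels), "R" (3x3) and "t" (3): a world point X has camera coordinates R X + t. Camera axes: x right, y down, z forward; pixel columns grow to the right and rows downward; lengths in m; the calibration is good to about 2 mm. A picture is of the moment at which its call begins. There is no depth.
- bot.finish_job(): hands the job in, once; it reports no verdict.
The state is a dict: "time": time; "q": joint angles; "joint_vel": joint speeds; "joint_torque": joint torques, N m; "tool_pos": TCP position; "tcp_rot": TCP orientation; "wrist_force": force on the tool from outside, world axes, zero at the start; "torque": the same for the moment, N m; "width": opening from 0.0 (shut) to 1.0 (fully open).
Only numpy, scipy, OpenCV 4.12 (cv2) and the standard library are available. Lean on these libraries where they do the work, as an engineer would, in place of code of your own. Each camera call takes 0.05 s, during which the arm holds its last target. There are 200 camera calls.

### The job

Let the last marker out of the desk dispenser: with a fingertip, press the dispenser's side lever all the way down so that its lid lifts and the marker rolls out into the open tray in front, then ease the lever back up under the finger so that the lid closes fully without slamming. Work only the lever: do not touch the lid or the marker, do not press the paper punch, and leave the other things on the desk where they are. Finish with the lid shut and the hand clear.

Things in the scene. Friction and masses are not known exactly. Their poses are not given: they have to be found in the camera images.
- dispenser: Grey metal marker dispenser fixed to the desk, 240 (x) x 164 (y) x 95 mm high. Origin at desk level under its middle; x to its back, y to its lever side, z up. Its floor slopes 13 degrees down to an open front tray (x -110 to -55 mm) behind a 50 mm high wall; a marker let out rests against it, centre near x -101, z 31 mm. The lid covers the rest, back to x 100 mm.
- lid (a joint): Black plastic lid 158 x 146 mm hinged on the dispenser's top rear edge (x 97, z 95 mm); its front lip hangs down and holds the marker back. In rad: 0 shut, about 0.9 fully open. Linked to the lever, it turns 2.8 times as far. The marker passes from about 0.05 on. Weight and a spring close it: let go from open it slams in under 0.4 s. Closing faster than 2.5 rad/s near shut is a slam.
- lid_edge (a point): Middle of the lid's front edge, on its top face; 99 mm above the desk when shut. It rises up and back as the lid opens.
- lever (a joint): Steel lever on the dispenser's +y side, turning about an axis along the dispenser's y at x 20, z 62 mm and reaching forward to a flat paddle. In rad: 0 up (rest), 0.32 fully down on a stop, where the paddle is 48 mm lower (42 mm above the desk) and within 6 mm of where it was horizontally. Pressing takes about 2 to 4 N at the paddle; it springs back up when let go.
- paddle (a point): Centre of the top face of the lever's flat steel paddle, 44 mm (x) x 38 mm (y) x 8 mm, level and 90 mm above the desk when the lever is up, at x = -130 mm, y = 115 mm in the dispenser's frame: in front of the housing, off its +y side, tilted 0.32 rad when down. It moves with the lever on a 153 mm radius about the lever's pivot.
- marker: White marker pen with a black cap, a cylinder 16 mm in diameter, 120 mm long, 25 g, lying across the dispenser (along its y); origin at its centre. At the start it lies under the lid behind the lip, near x = -41 mm, z = 44 mm in the dispenser's frame.
- punch: Two-hole paper punch fixed to the desk, dark steel base 115 x 120 x 16 mm; origin at desk level under the middle of the base. Not to be used. It stands beside the dispenser, to either side.
- punch_arm (a joint): The punch's sprung press arm with a black cross bar, about 70 mm above the desk in front of its base. 0 is up (rad, grows when pressed). Not to be pressed.
- magnifier: Loose magnifying glass lying flat: steel ring 84 mm across, black handle 100 mm long to its -x, 16 mm high; origin under the ring's centre. Bystander.
- pencil: Loose flat carpenter's pencil, 150 x 14 x 8 mm, along its x, origin under its centre, in front of the dispenser's tray. Bystander.
- eraser: Loose white eraser 50 x 22 x 14 mm, origin under its centre, beside the dispenser's right side. Bystander.
- mug: Loose white mug, 82 mm across, 95 mm high, origin under its centre, behind and between dispenser and punch. Bystander.
- stapler: Loose black stapler, 150 x 36 x 50 mm, origin under its centre, at the right (-y) side of the desk. Bystander.

How it is judged:
By the outcome, as a careful person would: the job done as asked, in the order asked, and still so for the second after the job is handed in, with the robot touching nothing.
It also fails if it takes over 38 s, if anything falls off the work surface, if the arm or the gripper's body presses on something with over 40 N, if the wrist force passes 120 N, or if a joint passes its speed limit or range.

## Working session

There is one attempt and no reset: what is moved stays moved. The work goes in short steps, Python scripts to look and compute and a tool call to move; the robot and the scene stay as the last step left them, time stands still between calls to the robot, and variables do not carry over. Pictures are saved under pics/ and viewed, about 8 in all and at most 12, crops included, and the job is handed in when it is done.

Besides the shell and the picture viewer there is one more tool, called after ">>>" by a JSON object that holds its "api" and its "payload", one argument or row to a line. drive_tool: Moves the arm, as the interface text tells. Its arguments: {"type":"object","properties":{"deltas":{"type":"array"},"force":{"type":"number"}},"required":["deltas"]}

```bash
mkdir -p pics
cat > h.py <<'E'
from workcell import bot
import cv2, numpy as np
def snap(n,f):
    c=bot.read_camera(n); cv2.imwrite(f'pics/{f}.png',c['frame']); np.savez(f'pics/{f}.npz',**c); return c
def ray(c,u,v,z):
    R,t,K=np.array(c['R']),np.array(c['t']),np.array(c['mtx'])
    d=R.T@np.linalg.solve(K,[u,v,1.]); o=-R.T@t
    return o+d*(z-o[2])/d[2]
def proj(c,X):
    R,t,K=np.array(c['R']),np.array(c['t']),np.array(c['mtx'])
    p=(K@(R@np.atleast_2d(X).T+t[:,None])).T; return p[:,:2]/p[:,2:]
E
python3 - <<'E'
from h import *
snap('top','t0');snap('side','s0')
s=bot.read_state();print(s)
E
```

```text
{'time': 0.1, 'q': array([ 1.22312392e+00,  2.64692518e-01,  1.60525155e+00,  1.82029218e-05,
        1.27372915e+00, -3.69320065e-02]), 'joint_vel': array([ 0.00038861, -0.00030225, -0.00288675, -0.00033187, -0.00104551,
        0.00036216]), 'joint_torque': array([ 8.61113622e-04, -5.16711760e+01, -3.68590772e+01,  9.45328952e-05,
        6.13498254e-03,  5.61770577e-06]), 'tool_pos': array([0.20617644, 0.64203088, 0.23006902]), 'tcp_rot': array([-0.4860923 , -3.10333738,  0.00320225]), 'wrist_force': array([0.32699808, 0.3584872 , 0.69505199]), 'torque': array([ 0.02761419, -0.02689528,  0.03800388]), 'width': 0.9990489525436677}
```

View pics/t0.png

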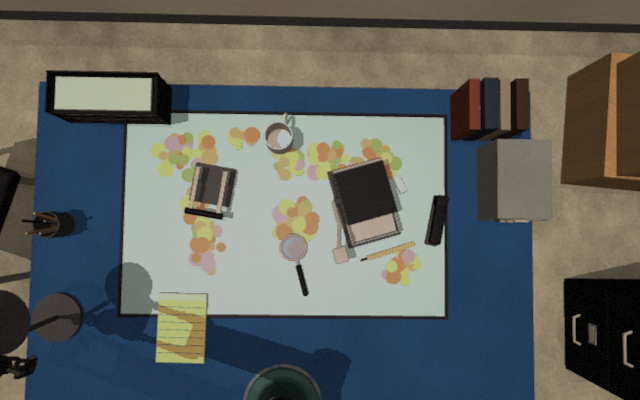

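View pics/s0.png

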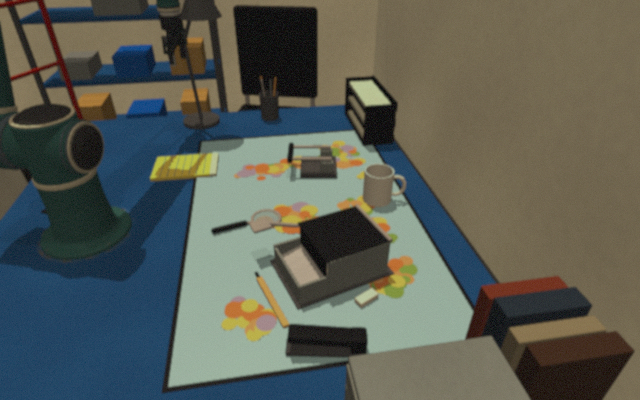

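The top view shows the dispenser around (365,200) and yawed slightly, with its paddle near (341,255). The punch is at (212,187) and the magnifier at (293,247). I'll enlarge the dispenser.

Run:
```python
from h import *
a=cv2.imread('pics/t0.png')[145:275,265:425]; b=cv2.imread('pics/s0.png')[190:320,240:400]
cv2.imwrite('pics/tc.png',cv2.resize(a,None,fx=5,fy=4.6,interpolation=cv2.INTER_CUBIC) if 0 else cv2.resize(a,(720,585),interpolation=cv2.INTER_CUBIC))
c=np.load('pics/t0.npz')
for u,v,z in [(341,255,.09),(399,236,.05),(346,246,.05),(330,172,.095),(380,158,.095),(291,247,.016),(305,294,.01),(202,212,.07)]: print(u,v,ray(c,u,v,z).round(3))
```

```text
341 255 [ 0.442 -0.162  0.09 ]
399 236 [ 0.496 -0.334  0.05 ]
346 246 [ 0.466 -0.18   0.05 ]
330 172 [ 0.676 -0.129  0.095]
380 158 [ 0.718 -0.271  0.095]
291 247 [ 0.459 -0.02   0.016]
305 294 [ 0.321 -0.063  0.01 ]
202 212 [0.558 0.235 0.07 ]
```

View pics/tc.png

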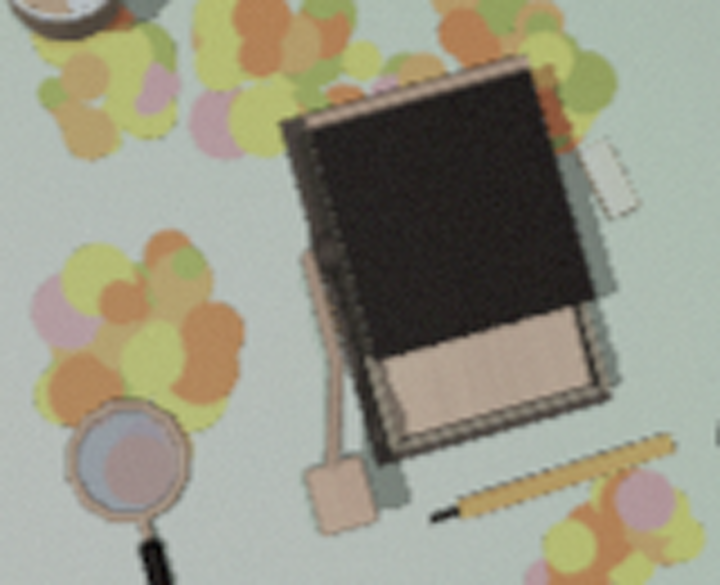

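The crop puts the paddle centre at full-image pixel (340.8, 255). The lid's front corners are near (348,225) and (397,212), and the yaw is about 16°. The magnifier is well to the left. Next I'll fit the pose.

Run:
```python
from h import *
from scipy.optimize import least_squares
from scipy.spatial.transform import Rotation as Ro
c=np.load('pics/t0.npz')
P=np.array([[-.13,.115,.09],[-.061,.073,.099],[-.061,-.073,.099],[-.12,.082,.05],[-.12,-.082,.05]])
uv=np.array([[341,495],[377,358],[595,300],[390,460],[608,395]])/4.5+[265,145]
W=lambda p:np.c_[P[:,:2]@np.array([[np.cos(p[2]),np.sin(p[2])],[-np.sin(p[2]),np.cos(p[2])]])+p[:2],P[:,2]]
f=lambda p:(proj(c,W(p))-uv).ravel()
r=least_squares(f,[.6,-.22,.27]);print(r.x,np.degrees(r.x[2]),r.fun.round(1),W(r.x).round(3))
s=bot.read_state();print(Ro.from_rotvec(s['tcp_rot']).as_matrix().round(3))
```

```text
[ 0.60156972 -0.23343868  0.29229097] 16.747038918315976 [-0.4 -0.8 -0.6  2.   0.4  0.6 -2.4 -0.3  3.  -1.5] [[ 0.444 -0.161  0.09 ]
 [ 0.522 -0.181  0.099]
 [ 0.564 -0.321  0.099]
 [ 0.463 -0.189  0.05 ]
 [ 0.51  -0.347  0.05 ]]
[[-0.952  0.306 -0.001]
 [ 0.306  0.952 -0.002]
 [ 0.    -0.002 -1.   ]]
```

>>> {"api": "drive_tool", "payload": {
  "deltas": [
    {"hand": 0, "offset": [4, -4, 0], "angular": [0, 0, -7]},
    {"hand": 0, "offset": [8, -9, 0], "angular": [0, 0, -14]},
    {"hand": 0, "offset": [12, -14, 0], "angular": [0, 0, -21]},
    {"hand": 0, "offset": [16, -19, 0], "angular": [0, 0, -28]},
    {"hand": 0, "offset": [19, -24, 0], "angular": [0, 0, -35]},
    {"hand": 0, "offset": [22, -29, 0], "angular": [0, 0, -42]},
    {"hand": 0, "offset": [24, -34, 0], "angular": [0, 0, -49]},
    {"hand": 0, "offset": [24, -39, 0], "angular": [0, 0, -55]}
  ],
  "force": 20
}}

```text
time: 1.1
tool_pos: [0.4474, 0.2506, 0.2309]
tcp_rot: [1.87, 2.524, -0.001]
wrist_force: [-0.4, 0.2, -0.2]
width: 0.002
```

>>> {"api": "drive_tool", "payload": {
  "deltas": [
    {"hand": 0, "offset": [0, -5, 0], "angular": [0, 0, 0]},
    {"hand": 0, "offset": [0, -10, 0], "angular": [0, 0, 0]},
    {"hand": 0, "offset": [0, -16, 0], "angular": [0, 0, 0]},
    {"hand": 0, "offset": [0, -22, 0], "angular": [0, 0, 0]},
    {"hand": 0, "offset": [0, -28, -1], "angular": [0, 0, 0]},
    {"hand": 0, "offset": [0, -34, -3], "angular": [0, 0, 0]},
    {"hand": 0, "offset": [-0.5, -41.3, -8], "angular": [0, 0, 0]},
    {"hand": 0, "offset": [-0.5, -41.3, -8], "angular": [0, 0, 0]}
  ]
}}

```text
time: 2.1
tool_pos: [0.4393, -0.1623, 0.1489]
tcp_rot: [-1.866, -2.523, 0.002]
wrist_force: [0.0, 0.6, -0.3]
width: -0.002
```

Run:
```python
from h import *
a=snap('top','t1')['frame'][195:285,295:405]; cs=snap('side','s1');b=cs['frame'][185:275,215:325]
f=lambda i:cv2.resize(i,(396*1,324),interpolation=cv2.INTER_CUBIC)
print(proj(cs,[[.444,-.161,.09],[.439,-.162,.149]])-[215,185])
cv2.imwrite('pics/m1.png',np.hstack([f(a),f(b)]))
```

```text
[[45.56922022 38.32963516]
 [41.31957631 17.69150001]]
```

View pics/m1.png

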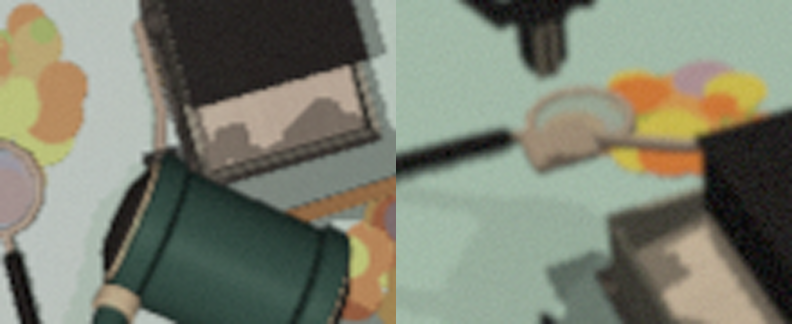

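The side crop shows the fingertip above the paddle, with the paddle centre within about 1–2 mm of the prediction. I'll press now.

>>> {"api": "drive_tool", "payload": {
  "deltas": [
    {"hand": 0, "offset": [0, 0, -2], "angular": [0, 0, 0]},
    {"hand": 0, "offset": [0, 0, -4], "angular": [0, 0, 0]},
    {"hand": 0, "offset": [0, 0, -5], "angular": [0, 0, 0]},
    {"hand": 0, "offset": [0, 0, -5.5], "angular": [0, 0, 0]},
    {"hand": 0, "offset": [0, 0, -6], "angular": [0, 0, 0]},
    {"hand": 0, "offset": [0, 0, -6.3], "angular": [0, 0, 0]},
    {"hand": 0, "offset": [0, 0, -6.6], "angular": [0, 0, 0]},
    {"hand": 0, "offset": [0, 0, -6.6], "angular": [0, 0, 0]}
  ]
}}

```text
time: 3.2
tool_pos: [0.4413, -0.1605, 0.0854]
tcp_rot: [-1.864, -2.528, 0.0]
wrist_force: [-2.7, 0.2, 3.0]
width: -0.001
```

>>> {"api": "drive_tool", "payload": {
  "deltas": [
    {"hand": 0, "offset": [0, 0, -0.5], "angular": [0, 0, 0]},
    {"hand": 0, "offset": [0, 0, -1], "angular": [0, 0, 0]},
    {"hand": 0, "offset": [0, 0, -1.5], "angular": [0, 0, 0]},
    {"hand": 0, "offset": [0, 0, -2], "angular": [0, 0, 0]},
    {"hand": 0, "offset": [0, 0, -2.5], "angular": [0, 0, 0]},
    {"hand": 0, "offset": [0, 0, -3], "angular": [0, 0, 0]},
    {"hand": 0, "offset": [0, 0, -3.4], "angular": [0, 0, 0]},
    {"hand": 0, "offset": [0, 0, -3.4], "angular": [0, 0, 0]}
  ]
}}

```text
time: 4.2
tool_pos: [0.4416, -0.1602, 0.051]
tcp_rot: [-1.865, -2.528, -0.0]
wrist_force: [-1.7, -0.8, 3.0]
width: 0.0
```

>>> {"api": "drive_tool", "payload": {
  "deltas": [
    {"hand": 0, "offset": [0, 0, -0.2], "angular": [0, 0, 0]},
    {"hand": 0, "offset": [0, 0, -0.4], "angular": [0, 0, 0]},
    {"hand": 0, "offset": [0, 0, -0.5], "angular": [0, 0, 0]},
    {"hand": 0, "offset": [0, 0, -0.5], "angular": [0, 0, 0]}
  ]
}}

```text
time: 4.7
tool_pos: [0.4418, -0.1603, 0.0464]
tcp_rot: [1.864, 2.528, 0.001]
wrist_force: [-0.3, 0.1, 3.1]
width: -0.0
```

Run:
```python
from h import *
s=bot.read_state();print(s['wrist_force'],s['tool_pos'])
a=snap('top','t2')['frame'][145:275,300:430]; cs=snap('side','s2');b=cs['frame'][165:325,215:405]
cv2.imwrite('pics/m2.png',np.hstack([cv2.resize(a,(380,380),interpolation=cv2.INTER_CUBIC),cv2.resize(b,(420,380),interpolation=cv2.INTER_CUBIC)]))
```

```text
[-0.29436558  0.1488843   3.13297838] [ 0.44183787 -0.16029373  0.04639383]
```

View pics/m2.png

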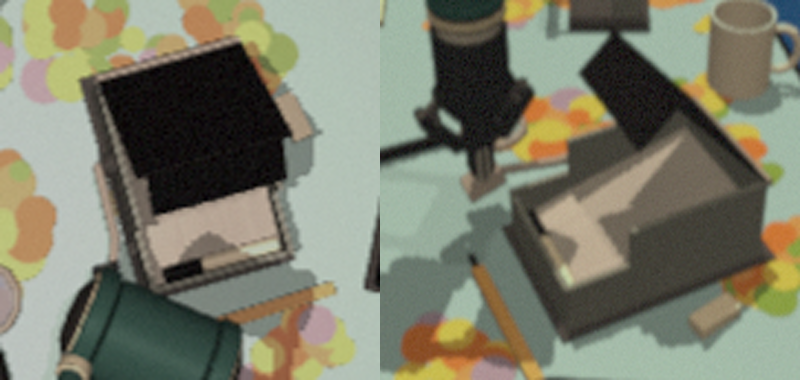

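The lid is open and the marker lies against the tray's front wall, at about (220,260) in the left crop. The force is still only 3 N, so the lever isn't on its stop yet. I'll press on to the stop.

>>> {"api": "drive_tool", "payload": {
  "deltas": [
    {"hand": 0, "offset": [0, 0, -0.1], "angular": [0, 0, 0]},
    {"hand": 0, "offset": [0, 0, -0.2], "angular": [0, 0, 0]},
    {"hand": 0, "offset": [0, 0, -0.2], "angular": [0, 0, 0]}
  ]
}}

```text
time: 5.18
tool_pos: [0.4416, -0.1604, 0.0443]
tcp_rot: [1.864, 2.528, 0.0]
wrist_force: [0.9, 0.6, 3.4]
width: -0.003
```

>>> {"api": "drive_tool", "payload": {
  "deltas": [
    {"hand": 0, "offset": [0, 0, -0.1], "angular": [0, 0, 0]},
    {"hand": 0, "offset": [0, 0, -0.1], "angular": [0, 0, 0]}
  ]
}}

```text
time: 5.42
tool_pos: [0.4416, -0.1604, 0.0433]
tcp_rot: [1.864, 2.528, 0.0]
wrist_force: [1.1, 0.4, 2.6]
width: 0.0
```

>>> {"api": "drive_tool", "payload": {
  "deltas": [
    {"hand": 0, "offset": [0, 0, -0.1], "angular": [0, 0, 0]},
    {"hand": 0, "offset": [0, 0, -0.1], "angular": [0, 0, 0]}
  ]
}}

```text
time: 5.68
tool_pos: [0.4417, -0.1604, 0.0426]
tcp_rot: [1.864, 2.528, 0.0]
wrist_force: [0.1, 1.2, 6.4]
width: 0.001
```

>>> {"api": "drive_tool", "payload": {
  "deltas": [
    {"hand": 0, "offset": [0, 0, -0.1], "angular": [0, 0, 0]},
    {"hand": 0, "offset": [0, 0, -0.1], "angular": [0, 0, 0]}
  ]
}}

```text
time: 5.92
tool_pos: [0.4418, -0.1604, 0.0421]
tcp_rot: [1.864, 2.528, 0.0]
wrist_force: [-1.1, 1.8, 9.9]
width: -0.001
```

The force rose steeply to 10 N with almost no travel, so the lever is on its stop. Now I'll ease it up slowly.

>>> {"api": "drive_tool", "payload": {
  "deltas": [
    {"hand": 0, "offset": [0, 0, 0.2], "angular": [0, 0, 0]},
    {"hand": 0, "offset": [0, 0, 0.5], "angular": [0, 0, 0]},
    {"hand": 0, "offset": [0, 0, 0.8], "angular": [0, 0, 0]},
    {"hand": 0, "offset": [0, 0, 1.1], "angular": [0, 0, 0]},
    {"hand": 0, "offset": [0, 0, 1.4], "angular": [0, 0, 0]},
    {"hand": 0, "offset": [0, 0, 1.7], "angular": [0, 0, 0]},
    {"hand": 0, "offset": [0, 0, 2.0], "angular": [0, 0, 0]},
    {"hand": 0, "offset": [0, 0, 2.3], "angular": [0, 0, 0]}
  ]
}}

```text
time: 6.92
tool_pos: [0.441, -0.1602, 0.0643]
tcp_rot: [-1.864, -2.528, 0.0]
wrist_force: [-3.3, -1.9, 2.4]
width: -0.002
```

>>> {"api": "drive_tool", "payload": {
  "deltas": [
    {"hand": 0, "offset": [0, 0, 0.25], "angular": [0, 0, 0]},
    {"hand": 0, "offset": [0, 0, 0.5], "angular": [0, 0, 0]},
    {"hand": 0, "offset": [0, 0, 0.75], "angular": [0, 0, 0]},
    {"hand": 0, "offset": [0, 0, 1.0], "angular": [0, 0, 0]},
    {"hand": 0, "offset": [0, 0, 1.2], "angular": [0, 0, 0]},
    {"hand": 0, "offset": [0, 0, 1.4], "angular": [0, 0, 0]},
    {"hand": 0, "offset": [0, 0, 1.6], "angular": [0, 0, 0]},
    {"hand": 0, "offset": [0, 0, 1.8], "angular": [0, 0, 0]}
  ]
}}

```text
time: 7.92
tool_pos: [0.4422, -0.1604, 0.0827]
tcp_rot: [1.864, 2.527, 0.001]
wrist_force: [0.7, 2.2, 2.7]
width: 0.002
```

>>> {"api": "drive_tool", "payload": {
  "deltas": [
    {"hand": 0, "offset": [0, 0, 0.15], "angular": [0, 0, 0]},
    {"hand": 0, "offset": [0, 0, 0.3], "angular": [0, 0, 0]},
    {"hand": 0, "offset": [0, 0, 0.45], "angular": [0, 0, 0]},
    {"hand": 0, "offset": [0, 0, 0.6], "angular": [0, 0, 0]},
    {"hand": 0, "offset": [0, 0, 0.75], "angular": [0, 0, 0]},
    {"hand": 0, "offset": [0, 0, 0.9], "angular": [0, 0, 0]},
    {"hand": 0, "offset": [0, 0, 1.05], "angular": [0, 0, 0]},
    {"hand": 0, "offset": [0, 0, 1.2], "angular": [0, 0, 0]}
  ]
}}

```text
time: 8.93
tool_pos: [0.4407, -0.1602, 0.0939]
tcp_rot: [-1.864, -2.527, 0.001]
wrist_force: [0.6, 0.4, 0.8]
width: -0.002
```

The finger is free of the lever, so I'll lift clear and look.

>>> {"api": "drive_tool", "payload": {
  "deltas": [
    {"hand": 0, "offset": [0, 0, 0.5], "angular": [0, 0, 0]},
    {"hand": 0, "offset": [0, 0, 2], "angular": [0, 0, 0]},
    {"hand": 0, "offset": [0, 0, 5], "angular": [0, 0, 0]},
    {"hand": 0, "offset": [0, 0, 9], "angular": [0, 0, 0]},
    {"hand": 0, "offset": [0, 3, 13], "angular": [0, 0, 0]},
    {"hand": 0, "offset": [0, 8, 14], "angular": [0, 0, 0]},
    {"hand": 0, "offset": [0, 13, 14], "angular": [0, 0, 0]},
    {"hand": 0, "offset": [0, 13, 14], "angular": [0, 0, 0]}
  ]
}}

```text
time: 9.93
tool_pos: [0.4416, -0.0278, 0.2359]
tcp_rot: [1.858, 2.532, 0.003]
wrist_force: [-0.0, 0.0, -0.7]
width: 0.002
```

Run:
```python
from h import *
s=bot.read_state();print(s['wrist_force'],s['tool_pos'],s['time'])
a=snap('top','t3')['frame'][145:275,300:430]; cs=snap('side','s3');b=cs['frame'][165:325,215:405]
cv2.imwrite('pics/m3.png',np.hstack([cv2.resize(a,(380,380),interpolation=cv2.INTER_CUBIC),cv2.resize(b,(420,380),interpolation=cv2.INTER_CUBIC)]))
```

```text
[-0.00704646  0.01580314 -0.66437326] [ 0.44162601 -0.02776666  0.23587487] 9.925
```

View pics/m3.png

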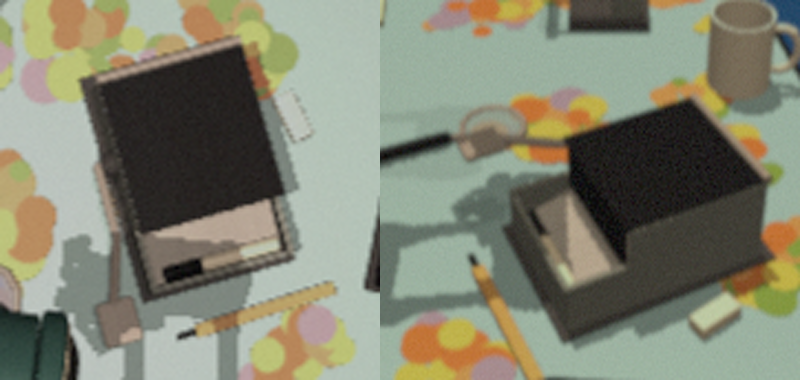

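The lid is shut, the marker is in the tray around (220,260) in the left crop, and the lever is up. The eraser and pencil are where they were, and the hand is clear. I'll hand it in.

```bash
python3 -c "
from workcell import bot
print(bot.finish_job())"
```

```text
the job is handed in; nothing more can be done
None
```

The marker is out in the front tray and the lid is shut again, and the job was handed in after about 10 s of the 38 s allowed.

- **Press:** I pushed the paddle down with the shut fingertips until the force climbed to about 10 N with almost no further travel, which I took as the stop. A picture just before that showed the lid open and the marker already against the tray's front wall.
- **Return:** I eased the lever up under the finger at about 12–24 mm/s. By my estimate the lid closed at no more than about 0.45 rad/s, well under the 2.5 rad/s slam limit; I didn't measure the lid's speed directly.
- **Last checks:** The final pictures show the lid shut, the lever up and the marker in the tray. The pencil and eraser are where they were, and the hand is about 0.19 m away with no contact force. I didn't look closely at the punch, stapler, mug or magnifier after the move, but the hand never went near the punch, stapler or mug, and passed only well above the magnifier. None of the checks failed or disagreed.

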